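# Lock the plate stack of a specimen clamp

### The job

Close up the specimen clamp: slide the blue, white and green plates gently in against the yellow stop bar so that their holes line up over the bore of the base, then take the red-knobbed rod from its stand and pass it down through all three plates into the base. The plug in the bore is stiff, so press the rod firmly, but stop as soon as you feel it home: neither plates nor stop bar stand a hard shove. Press until the collar sits flush on the green plate, let go, and leave everything else on the bench where it is.

Things in the scene. Friction and masses are not known exactly. Their poses are not given: they have to be found in the camera images.
- base: fixed dark steel block, 124 mm (x) by 120 (y) by 60 tall, origin mid-underside, z up; its -x end faces roughly to the robot. Rails along both sides, 22 mm above its top, form a channel along x in which the plates lie stacked with under 1 mm side play; their tails stand out free over its -x end. Vertical 13 mm bore at x=+15, y=0
- bore (a point): centre of the bore's mouth on the base's top face, 60 mm above the bench, hidden under the plates. In the bore, 20 to 22 mm below the mouth, sits a black friction plug that the rod must push down ahead of it; it resists with about 10 N all the way (no spring) and has room enough for the rod to come fully home
- stop_bar: yellow fixed stop bar across the far (+x) end of the base's channel, 22 mm high; origin at the middle of its foot. Its inner face is at x=+50 mm of the base: a plate pushed in +x until it rests against this face has its hole exactly over the bore. The bar is delicate: no plate may be pushed against it with more than 25 N
- plate_blue: blue plate, the lowest of the three, on the base's top (underside 60 mm above the bench); 100 mm (x) by 90 (y) by 8 thick, 0.065 kg, axes as the base's, origin mid-underside. 14 mm through hole at x=+15, y=0. An 18 mm wide tail at y=-28 mm runs to x=-85, on its end an upright lug 10 (x) by 12 (y) by 26 mm tall, its outer face flush with the tail's end. Smooth; slides along x with 1 to 4 N.
- plate_white: white plate, the middle one (underside 68 mm above the bench); 100 mm (x) by 90 (y) by 8 thick, 0.065 kg, axes as the base's, origin mid-underside. 14 mm through hole at x=+15, y=0. An 18 mm wide tail at y=0 runs to x=-85, on its end an upright lug 10 (x) by 12 (y) by 26 mm tall, its outer face flush with the tail's end. Smooth; slides along x with 1 to 4 N.
- plate_green: green plate, the uppermost (underside 76, top 84 mm above the bench); 100 mm (x) by 90 (y) by 8 thick, 0.065 kg, axes as the base's, origin mid-underside. 14 mm through hole at x=+15, y=0. An 18 mm wide tail at y=+28 mm runs to x=-85, on its end an upright lug 10 (x) by 12 (y) by 26 mm tall, its outer face flush with the tail's end. Smooth; slides along x with 1 to 4 N.
- stand: fixed blue block 60 by 60 by 70 mm tall, origin at the centre of its underside; a 15 mm upright hole in its middle holds the rod at the start
- rod: locking rod, origin at its lower tip, z up along it. Slippery polished shaft 12 mm thick to z=64 mm, its lowest 10 mm tapering to 5 mm; collar 26 mm wide from z=64 to 70; red round knob 20 mm wide from z=70 to 107, topped by an 8 mm wide polished button to z=110. 0.12 kg. Starts hung by its collar on the stand. Home, its collar lies on the green plate. It may press on the plates with at most 35 N (the stiff plug apart)
- blue_hole (a point): centre of the blue plate's hole, at its top face
- blue_lug (a point): the blue plate's outer (robot-side) end: middle of the tail's end edge at the level of the plate's top face, at the foot of the lug's outer face
- white_hole (a point): centre of the white plate's hole, at its top face
- white_lug (a point): the white plate's outer (robot-side) end: middle of the tail's end edge at the level of the plate's top face, at the foot of the lug's outer face
- green_hole (a point): centre of the green plate's hole, at its top face
- green_lug (a point): the green plate's outer (robot-side) end: middle of the tail's end edge at the level of the plate's top face, at the foot of the lug's outer face
- flask: bystander: green glass conical flask, 72 mm wide at the foot, 116 mm tall, origin under its centre
- tomato_a: bystander: tomato 66 mm wide, 54 mm tall, origin under its centre
- tomato_b: bystander: smaller tomato 58 mm wide, 48 mm tall, origin under its centre
- dish: bystander: closed glass dish 94 mm wide, 15 mm tall, origin under its centre
- slide_box: bystander: orange box 85 by 60 by 30 mm, origin under its centre
There are look-alikes about, which are no part of the job. There is more than one size of the rod; the one meant has the size given above.

How it is judged:
At the end, for the whole second after the job is handed in: The rod stands upright (within 0.05 rad) through all three plates in the base's bore (all three holes and the rod's tip within 2 mm of the bore's axis, horizontally), its collar down on the green plate to within 1.5 mm, released, with rod and plates at rest (horizontal distance between each of blue_hole, white_hole, green_hole, rod and bore below 0.002 m and angle between rod's own z axis and vertical below 0.05 rad and z of rod in the frame of base between 0.012 and 0.0215 m and linear speed of each of rod, plate_blue, plate_white, plate_green below 0.01 m/s); the robot touches nothing.
It fails at once if a plate is pushed against the yellow stop bar with more than 25 N (contact force between any of plate_blue, plate_white, plate_green and stop_bar above 25 N).
It fails at once if the rod is pressed on a plate with more than 35 N (contact force between rod and plate_blue above 35 N or contact force between rod and plate_white above 35 N or contact force between rod and plate_green above 35 N).
It fails at once if a bystander (flask, tomatoes, dish, orange box) is shifted by more than 15 mm or tipped (distance of any of flask, tomato_a, tomato_b, dish, slide_box from where it was at the start of the episode above 0.015 m or angle between any of flask, tomato_a, tomato_b, dish, slide_box's own z axis and vertical above 0.3 rad).
It also fails if it takes over 72 s, if anything falls off the work surface, if the arm or the gripper's body presses on something with over 40 N, if the wrist force passes 120 N, or if a joint passes its speed limit or range.

### The arm

A 6-joint arm with a two-finger parallel gripper is mounted at the origin on the work surface. World frame = base frame: x ahead of the robot, y to its left, z up, the work surface at z = 0. Lengths are in m, angles in rad, forces in N, time in s.
With the tool pointing down it reaches from about 0.25 to 0.775 m from the base axis. Payload 8.9 kg.
Tool frame: the origin (TCP) lies at the very end of the fingers, on their centre line; the grasp point (between the pads) lies 19 mm behind it; y points along the fingers, z is the direction in which the jaws open and shut, and the axes are right-handed (so a half turn about y gives the same grasp; the last joint's range is limited). The gripper opens to 85 mm and grips with 20 to 120 N. Pads are 22 mm wide; open, the fingers measure 114 mm over their backs; the gripper's body (76 mm by 85 mm) begins 54 mm behind the grasp point. The pads swing forward as they close: fully open they stand 13 mm farther back than shut.
Start: joints at [1.048, 0.291, -0.153, 1.127, 0, 1.431], TCP at [0.197, 0.487, 0.231] pointing down, gripper open.
Joint ranges: [-2.52, 2.52], [-0.91, 1.74], [-1.3, 1.37], [-1.96, 2.02], [-1.52, 1.47], [-3.14, 3.14]. Speed limits (rad/s): [2.22, 2.22, 2.79, 3.14, 3.14, 3.14].

### API

Orientations are given as a rotation vector (axis times angle).
In Python, from bench import env, claw, telemetry, get_image, search_frame, place_of gives the robot as it stands. Calls block until the motion is done:
- env.move_ptp(position, orientation): joint-space move of the TCP to a pose.
- env.line_to(position, orientation=None, v=0.15, max_force=None): straight line of the TCP; orientation=None keeps the orientation; v is the mean speed in m/s. With max_force (N) it stops when the force on the tool has changed by that much, and returns True; else False.
- env.goto_joints(angles): joint-space move.
- claw.set_gripper(opening, force=None): opening from 0.0 (shut) to 1.0 (fully open); force is the grip in N (None keeps the last); returns when the fingers have stopped.
- env.hold(seconds).
- env.inverse_kinematics(position, orientation): joint angles nearest the present ones, or None.
- telemetry.state(): the state.
- get_image(name): name is "scene" or "top" or "wrist"; returns a dict with "img" (480x640x3 uint8, red, green, blue), "fx", "fy", "cx", "cy" (pixels), "rvec" (rotation vector, rad) and "tvec" (3), from world to camera coordinates, as OpenCV has them; the wrist camera has in their place "hand_eye" (4x4, takes a point from camera to tool coordinates, whose origin is the TCP and whose axes are the tool frame's). Camera axes: x right, y down, z forward; pixel columns grow to the right and rows downward; lengths in m; the calibration is good to about 2 mm. The wrist camera is an equidistant fisheye: a pixel r from the principal point sees the ray r / f radians off the axis. A picture is of the moment at which its call begins: read the wrist's pose just before it. There is no depth.
A pose or a line that the arm cannot do raises env.MotionError and nothing moves.
- env.hand_in(): hands the job in, once; it reports no verdict.
Trained networks look in the newest picture that a camera, given by its name, has taken for a name from the list of things; names that differ only in an ending like _2 or _b are one class to them, and where a whole thing is asked for, a point or a joint stands for the part that bears it (a point fixed in the world has none). Each returns a list of dicts, best first, with "p" (0 to 1); they miss things now and then, are a little off and sometimes report something else, mostly with a low value. They report only what shows in the picture. A call takes as long as a camera call. They do not tell look-alikes from the thing itself.
- search_frame(camera, name): "box" ([left, top, width, height] in pixels, round what is visible of it).
- place_of(camera, name): "xy" ([column, row] in pixels: a listed point, or the origin of a listed thing).
The state is a dict: "clock": time; "q": joint angles; "joint_vel": joint speeds; "effort": joint torques, N m; "ee_pos": TCP position; "orientation": TCP orientation; "force": force on the tool from outside, world axes, zero at the start; "torque": the same for the moment, N m; "opening": opening from 0.0 (shut) to 1.0 (fully open).
Only numpy, scipy, OpenCV 4.12 (cv2) and the standard library are available. Lean on these libraries where they do the work, as an engineer would, in place of code of your own. Each camera call takes 0.05 s, during which the arm holds its last target. There are 200 camera calls.

## Working session

There is one attempt and no reset: what is moved stays moved. The work goes in short steps, each a Python script; the robot and the scene stay as the last script left them, time stands still between calls to the robot, and variables do not carry over. Pictures are saved under pics/ and viewed, about 8 in all and at most 12, crops included, and the job is handed in when it is done.

```bash
mkdir -p pics; ls
cat > h.py <<'E'
import numpy as np, cv2
from scipy.spatial.transform import Rotation as R
from bench import env, claw, telemetry, get_image, search_frame, place_of
def save(im,n): cv2.imwrite('pics/'+n, cv2.cvtColor(im,cv2.COLOR_RGB2BGR))
def ray(cam,im,uv,st=None):
    "world origin and direction of the ray through pixel uv"
    x=(uv[0]-im['cx'])/im['fx']; y=(uv[1]-im['cy'])/im['fy']
    if 'hand_eye' in im:
        r=np.hypot(x,y)+1e-12; d=np.array([x/r*np.sin(r),y/r*np.sin(r),np.cos(r)])
        H=np.array(im['hand_eye']); Rw=R.from_rotvec(st['orientation']).as_matrix()
        return Rw@H[:3,3]+np.array(st['ee_pos']), Rw@H[:3,:3]@d
    Rm=R.from_rotvec(np.array(im['rvec']).ravel()).as_matrix()
    return -Rm.T@np.array(im['tvec']).ravel(), Rm.T@np.array([x,y,1])
def at_z(cam,im,uv,z,st=None):
    o,d=ray(cam,im,uv,st); return o+d*(z-o[2])/d[2]
E
python3 - <<'E'
from h import *
Z=dict(base=0,bore=.06,stop_bar=.06,blue_hole=.068,white_hole=.076,green_hole=.084,blue_lug=.068,white_lug=.076,green_lug=.084,stand=0,rod=.006,flask=0,tomato_a=0,dish=0,slide_box=0)
s=telemetry.state(); print(s)
for c in ['top','scene']:
    im=get_image(c); save(im['img'],c+'0.png')
    print(c, ray(c,im,(320,240)))
    for n,z in Z.items():
        for d in place_of(c,n)[:3]:
            if d['p']>.2: print(c,n,round(d['p'],2),np.round(d['xy'],1),at_z(c,im,d['xy'],z).round(4))
E
```

```text
pics
{'clock': 0.0, 'q': array([ 1.04771185e+00,  2.91283522e-01, -1.54078706e-01,  1.12668895e+00,
        2.18768541e-05,  1.43148704e+00]), 'joint_vel': array([ 2.90404394e-04,  1.21185417e-03,  4.69864756e-04, -1.71773746e-03,
       -2.98890959e-05, -1.13048051e-03]), 'effort': array([-3.52303723e-03, -5.37146580e+01,  3.31371939e+01,  1.57847686e-02,
       -4.32179741e-04,  2.30721315e-05]), 'ee_pos': array([0.19636136, 0.48645636, 0.23074838]), 'orientation': array([-1.55092866,  0.30146883, -0.30079187]), 'force': array([0.16387643, 0.41116569, 0.13729417]), 'torque': array([ 0.01946843, -0.02638466,  0.04008573]), 'opening': 0.9994374601755659}
top (array([ 0.3490566 , -0.0027654 ,  1.20889848]), array([ 0.14684686, -0.01754788, -0.98930738]))
top bore 0.62 [254.1 200.6] [0.6151 0.1339 0.06  ]
top stop_bar 0.6 [250.7 183.2] [0.6579 0.1428 0.06  ]
top stop_bar 0.38 [189.2 290.5] [0.4024 0.2795 0.06  ]
top blue_hole 0.77 [249.4 200.7] [0.613 0.144 0.068]
top blue_hole 0.69 [253.  215.7] [0.5767 0.1348 0.068 ]
top green_hole 0.88 [251.6 207.6] [0.5928 0.1365 0.084 ]
top white_
[... 1290 characters left out ...]
.5149 0.093  0.068 ]
scene blue_lug 0.57 [151.1 329. ] [ 0.6278 -0.3252  0.068 ]
scene white_lug 0.49 [365.9 210.1] [0.4892 0.1189 0.076 ]
scene green_lug 0.91 [379.3 208.1] [0.4974 0.1439 0.084 ]
scene stand 0.88 [151.8 331.6] [ 0.5982 -0.341   0.    ]
scene rod 0.74 [147.7 386.6] [ 0.7044 -0.3559  0.006 ]
scene rod 0.52 [148.1 335.2] [ 0.6067 -0.3468  0.006 ]
scene rod 0.42 [400. 258.] [0.5776 0.1693 0.006 ]
scene flask 0.84 [197.8 269.7] [ 0.4864 -0.2381  0.    ]
scene tomato_a 0.8 [471.7 236.8] [0.5667 0.3398 0.    ]
scene tomato_a 0.74 [292.  372.1] [ 0.7475 -0.1051  0.    ]
scene dish 0.64 [425.9 189.1] [0.4158 0.2975 0.    ]
scene slide_box 0.64 [129.7 237.4] [ 0.3662 -0.3668  0.    ]
```

Run:
```python
import cv2,numpy as np
a=cv2.imread('pics/top0.png')[130:330,120:500]; b=cv2.imread('pics/scene0.png')[150:420,80:500]
a=cv2.resize(a,(800,421),interpolation=cv2.INTER_CUBIC); cv2.imwrite('pics/top0c.png',a)
b=cv2.resize(b,(800,514),interpolation=cv2.INTER_CUBIC); cv2.imwrite('pics/scene0c.png',b)
```

```text
(no output)
```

View pics/top0c.png

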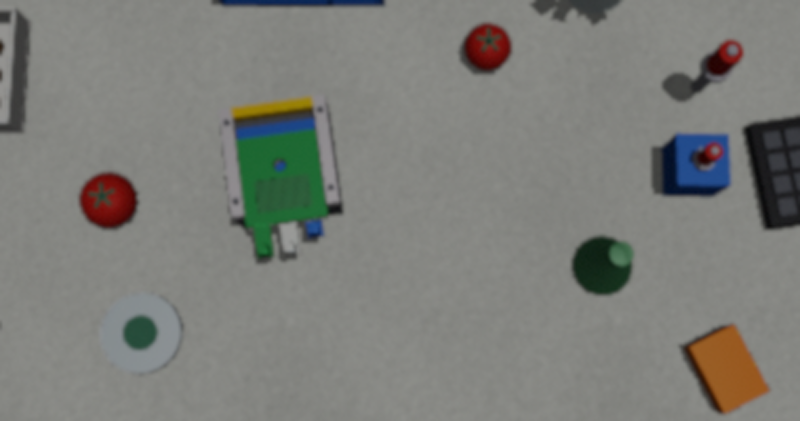

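View pics/scene0c.png

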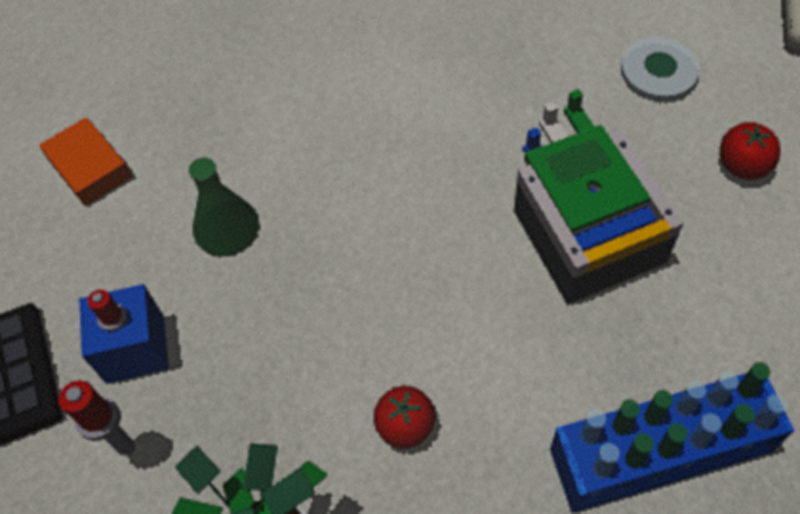

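The top view shows the clamp at about (0.60, 0.13), yawed slightly left, with its lugs towards the robot. The stand with the hung rod is at (0.60, -0.345). The larger look-alike rod stands free at (0.70, -0.355). Next I'll take a close look from above the clamp.

```bash
cat >> h.py <<'E'
def down(yaw,flip=False):
    "tool pointing down, jaws along the horizontal direction yaw+90deg (base y)"
    z=np.array([-np.sin(yaw),np.cos(yaw),0])*(-1 if flip else 1); y=np.array([0,0,-1.]); x=np.cross(y,z)
    return R.from_matrix(np.c_[x,y,z]).as_rotvec()
def look(name,things,thr=.3):
    st=telemetry.state(); im=get_image('wrist'); save(im['img'],name)
    for n,z in things.items():
        for d in place_of('wrist',n)[:2]:
            if d['p']>thr: print(n,round(d['p'],2),np.round(d['xy'],1),at_z('wrist',im,d['xy'],z,st).round(4))
    return im,st
CL=dict(base=0,bore=.06,stop_bar=.06,blue_hole=.068,white_hole=.076,green_hole=.084,blue_lug=.068,white_lug=.076,green_lug=.084)
E
python3 - <<'E'
from h import *
print(R.from_rotvec(telemetry.state()['orientation']).as_matrix().round(2), get_image('wrist')['hand_eye'])
for f in (0,1): print(f, env.inverse_kinematics([.5,.13,.26],down(.15,f)), env.inverse_kinematics([.6,-.345,.2],down(0,f)))
q=[env.inverse_kinematics([.5,.13,.26],down(.15,f)) for f in (0,1)]
f=int(q[0] is None or (q[1] is not None and abs(q[1][5])<abs(q[0][5])))
env.move_ptp([.5,.13,.26],down(.15,f)); print('flip',f,telemetry.state()['clock'])
look('w1.png',CL)
E
```

```text
[[ 0.93  0.    0.37]
 [-0.37  0.    0.93]
 [ 0.   -1.    0.  ]] [[-3.83515017e-04  9.58521216e-01  2.85020930e-01 -7.17487906e-02]
 [ 5.71409125e-04 -2.85020695e-01  9.58521193e-01 -1.43049849e-01]
 [ 9.99999763e-01  5.30470832e-04 -4.38398053e-04 -6.60988866e-04]
 [ 0.00000000e+00  0.00000000e+00  0.00000000e+00  1.00000000e+00]]
0 [ 0.11278701  0.26032703 -0.11885722  1.19161208  0.         -0.03721299] [-0.62735913  0.63766975  0.31861345  1.25174002  0.         -0.62735913]
1 [ 0.11278701  0.26032703 -0.11885722  1.19161208  0.          3.10437966] [-0.62735913  0.63766975  0.31861345  1.25174002  0.          2.51423352]
flip 0 3.3667
stop_bar 0.83 [311.9 343.7] [0.6609 0.141  0.06  ]
blue_hole 0.56 [314.3 306.6] [0.6096 0.1367 0.068 ]
white_hole 0.58 [312.9 296. ] [0.5937 0.1332 0.076 ]
green_hole 0.9 [317.  301.7] [0.5952 0.1376 0.084 ]
blue_lug 0.62 [285.4 211.3] [0.5151 0.0959 0.068 ]
white_lug 0.7 [312.1 195.3] [0.4948 0.1184 0.076 ]
green_lug 0.86 [344.5 196.8] [0.4902 0.1466 0.084 ]
green_lug 0.41 [283.6 209.8] [0.5098 0.0952 0.084 ]
```

View pics/w1.png

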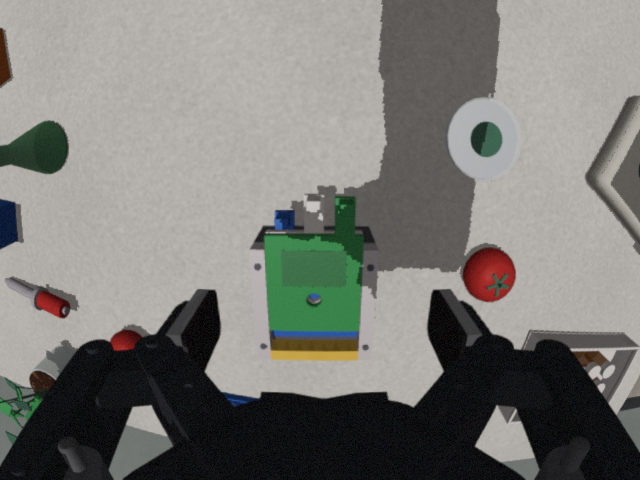

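The picture shows the clamp squarely aligned with the tool: rail screws at (257,267), (371,267), (264,347) and (366,347), yellow bar at rows 351–359, lugs at (285,212), (313,197) and (344,197). I'll work out the clamp axis from these points, then push.

Run:
```python
from h import *
st=telemetry.state(); im=get_image('wrist'); g=im['img'].astype(float)
# yellow bar: top face extent by colour
hsv=cv2.cvtColor(im['img'],cv2.COLOR_RGB2HSV); m=cv2.inRange(hsv,(18,170,140),(32,255,255)); m[:300]=0; m[380:]=0
n,l,s,c=cv2.connectedComponentsWithStats(m); k=1+np.argmax(s[1:,4]); print('bar',s[k],c[k])
P=lambda uv,z=.082: at_z('wrist',im,uv,z,st)[:2]
L0,R0,L1,R1=[P(p) for p in [(371,267),(257,267),(366,347),(264,347)]]
A=(L0+R0)/2;B=(L1+R1)/2
print(A,B,'yaw',np.arctan2(*(B-A)[::-1]), 'cross yaws',np.arctan2(-(L0-R0)[0],(L0-R0)[1]),np.arctan2(-(L1-R1)[0],(L1-R1)[1]),np.linalg.norm(L0-R0),np.linalg.norm(L1-R1))
x,y,w,h=s[k][:4]
print('bar inner',P((x+w/2,y)),'outer',P((x+w/2,y+h)),'ends',P((x,y+h/2)),P((x+w,y+h/2)))
save(cv2.resize(im['img'][180:380,220:400],(720,800),interpolation=cv2.INTER_CUBIC)[:600],'w1c.png')
# save shape of lugs by colour
for nm,lo,hi,z in [('blue',(100,120,60),(125,255,255),.094),('green',(50,120,40),(80,255,255),.110)]:
    mm=cv2.inRange(hsv,lo,hi)[190:232,270:365]; yy,xx=np.nonzero(mm); 
    print(nm,'top row',yy.min()+190 if len(yy) else None, P((270+np.median(xx[yy<yy.min()+4]),yy.min()+190),z))
```

```text
bar [282 350   5   1   5] [284. 350.]
[0.56107528 0.12900486] [0.65087892 0.14272523] yaw 0.15160949128054513 cross yaws 0.15287774357377845 0.15721071957018537 0.10725886399233962 0.1062361431594126
bar inner [0.65907292 0.1119275 ] outer [0.66036984 0.11205771] ends [0.66019245 0.10939982] [0.65925445 0.11458167]
blue top row 210 [0.50749372 0.09666853]
green top row 197 [0.48549931 0.14426936]
```

```bash
cat >> h.py <<'E'
C=np.array([.606,.136]); YAW=.152
def loc(x,y,z):
    c,s=np.cos(YAW),np.sin(YAW); return np.array([C[0]+c*x-s*y,C[1]+s*x+c*y,z])
def tolocal(p):
    c,s=np.cos(YAW),np.sin(YAW); d=np.asarray(p)[:2]-C; return np.array([c*d[0]+s*d[1],-s*d[0]+c*d[1]])
E
python3 - <<'E'
from h import *
claw.set_gripper(0.0)
o=down(YAW)
for i,(n,y,z,x0) in enumerate([('blue',-.032,.066,-.118),('green',.032,.082,-.14),('white',0,.074,-.14)]):
    back=-.150
    if i==0:
        env.move_ptp(loc(back,y,.14),o); env.line_to(loc(back,y,z),o,v=.12)
    else: env.line_to(loc(back,y,z),o,v=.12)
    env.line_to(loc(x0,y,z),o,v=.06)
    hit=env.line_to(loc(-.082,y,z),o,v=.015,max_force=10)
    s=telemetry.state(); print(n,hit,tolocal(s['ee_pos']).round(4),s['force'].round(1),round(s['clock'],1))
    if not hit: print('no contact'); break
    env.line_to(loc(back,y,z),o,v=.12)
env.line_to(loc(-.15,0,.15),o,v=.2); env.move_ptp(loc(-.105,0,.26),o); claw.set_gripper(1.0)
print(telemetry.state()['clock'])
im,st=look('w2.png',CL)
save(cv2.resize(im['img'][170:380,200:440],(800,700))[:600],'w2c.png')
E
```

```text
blue True [-0.098  -0.0318] [-0.2  0.1  0.4] 8.2
green True [-0.0976  0.0319] [-0.3  1.  -0.3] 12.4
white True [-0.0979  0.0002] [ 0.6 -0.1 -0.5] 16.3
18.75
base 0.75 [489.6 136.9] [0.4111 0.2977 0.    ]
stop_bar 0.8 [322.2 343.8] [0.6618 0.1419 0.06  ]
blue_hole 0.88 [326.2 315. ] [0.6201 0.1398 0.068 ]
blue_hole 0.37 [326.7 324.1] [0.6309 0.142  0.068 ]
white_hole 0.61 [  7.6 216.6] [ 0.5697 -0.2592  0.076 ]
white_hole 0.58 [293.6 218.9] [0.5215 0.0942 0.076 ]
green_hole 0.66 [325.  321.4] [0.6185 0.1383 0.084 ]
blue_lug 0.89 [295.3 219.3] [0.5239 0.0955 0.068 ]
blue_lug 0.61 [326.8 225.6] [0.5255 0.1256 0.068 ]
white_lug 0.77 [324.5 220.6] [0.5188 0.1224 0.076 ]
green_lug 0.83 [355.6 224.2] [0.5157 0.15   0.084 ]
```

View pics/w2c.png

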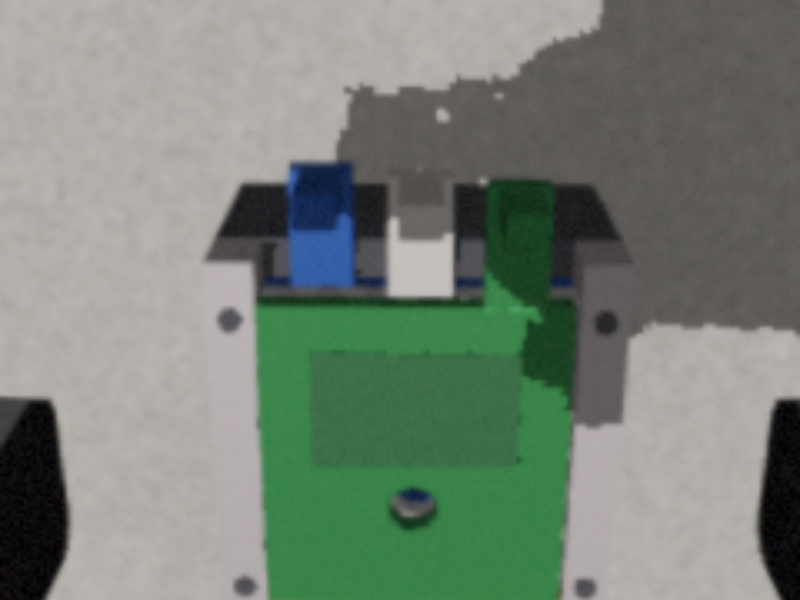

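All three plates stopped at the same local x within 0.4 mm, and the view into the hole shows the green, white and blue walls aligned. I'll go over to the rod now.

Run:
```python
from h import *
o=down(0)
env.move_ptp([.53,-.346,.22],o)
im,st=look('w3.png',dict(rod=.006,stand=0))
for d in search_frame('wrist','rod')[:3]: print(d)
save(cv2.resize(im['img'][150:450,170:470],(600,600)),'w3c.png'); print(st['clock'],st['ee_pos'])
```

```text
stand 0.96 [327.9 260.1] [ 0.6002 -0.3413  0.    ]
{'box': [313.2, 277.2, 30.5, 48.1], 'p': 0.98}
{'box': [317.9, 338.0, 121.9, 34.0], 'p': 0.6}
20.9583 [ 0.53051428 -0.34488009  0.22026214]
```

View pics/w3c.png

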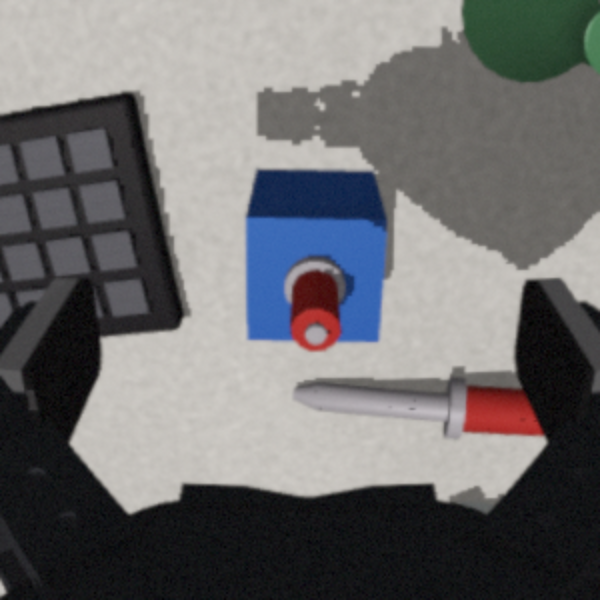

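The stand rod hangs by its collar (crop collar about (316,287), button (317,334)). The free-standing look-alike has toppled over on the bench. I'll check the rod's size by matching the collar and button positions, then grasp.

Run:
```python
from h import *
st=telemetry.state(); im=get_image('wrist'); 
F=lambda u,v:(170+u/2,150+v/2)
P=lambda uv,z: at_z('wrist',im,F(*uv),z,st).round(4)
print('collar',P((316,287),.076),'width',P((285,287),.076)[1]-P((347,287),.076)[1])
print('button',P((317,334),.116),'knob width',P((293,328),.113)[1]-P((340,328),.113)[1])
print('stand top corners',P((247,217),.07),P((386,217),.07),P((379,341),.07),P((248,339),.07))
t=get_image('top'); save(cv2.resize(t['img'][140:240,410:480],(560,800),interpolation=cv2.INTER_CUBIC)[:600],'t3.png')
for u in [(457,204.2)]: print('top button',at_z('top',t,u,.113))
```

```text
collar [ 0.6015 -0.3423  0.076 ] width -0.0267
button [ 0.6017 -0.3423  0.116 ] knob width -0.018100000000000005
stand top corners [ 0.5715 -0.3716  0.07  ] [ 0.5715 -0.3127  0.07  ] [ 0.6323 -0.3133  0.07  ] [ 0.6313 -0.3729  0.07  ]
top button [ 0.59402044 -0.33692145  0.113     ]
```

Run:
```python
from h import *
o=down(0)
env.move_ptp([.6015,-.3425,.17],o)
env.line_to([.6015,-.3425,.080],o,v=.08,max_force=8)
claw.set_gripper(0.0,force=90); env.hold(.2)
s=telemetry.state(); print('grip',s['opening'],s['ee_pos'],s['force'],s['clock'])
env.line_to([.6015,-.3425,.235],o,v=.12)
s=telemetry.state(); print('lifted',s['opening'],s['force'])
B=[.6188,.138]
env.move_ptp([*B,.215],down(YAW)); env.line_to([*B,.170],down(YAW),v=.08); env.hold(.3)
im,st=look('w4.png',dict(rod=.096,green_hole=.084,bore=.06),.1); print(st['clock'],st['ee_pos'],st['force'])
im2=get_image('scene'); a=cv2.resize(im['img'][200:400,220:420],(600,600),interpolation=cv2.INTER_CUBIC)
save(a,'w4c.png')
for n,z in dict(rod=.096,green_hole=.084).items():
    for d in place_of('scene',n)[:2]: print(n,d,at_z('scene',im2,d['xy'],z))
```

```text
grip 0.20987850371723257 [ 0.60162625 -0.34255228  0.0802768 ] [-0.11729743  1.33304893  4.81322541] 23.8083
lifted 0.20899935334876868 [-0.64395352 -0.31541671 -1.18405258]
rod 0.82 [324.2 240.1] [0.6186 0.1373 0.096 ]
green_hole 0.9 [325.7 238.3] [0.6211 0.1387 0.084 ]
bore 0.96 [323.3 229.7] [0.6227 0.1373 0.06  ]
28.0167 [0.61901443 0.13802629 0.17039537] [-0.10300559 -0.31968028 -1.07585486]
rod {'xy': [396.2, 253.2], 'p': 0.79} [0.61449231 0.13337796 0.096     ]
rod {'xy': [148.8, 389.0], 'p': 0.73} [ 0.74373562 -0.33093947  0.096     ]
green_hole {'xy': [397.4, 255.0], 'p': 0.79} [0.6122069  0.13844723 0.084     ]
```

View pics/w4c.png

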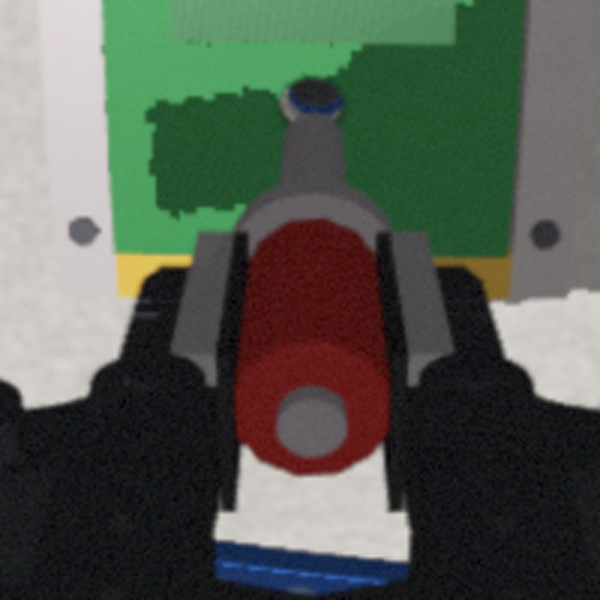

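The rod tip is over the hole: shaft and hole are both centred at crop column 314, and the tip is within about 1 mm in x. I'll insert under force limits.

Run:
```python
from h import *
o=down(YAW); B=[.6187,.1382]
def st(n,h):
    s=telemetry.state(); print(n,h,s['ee_pos'].round(4),s['force'].round(1),round(s['opening'],4),round(s['clock'],1))
    return s
h=env.line_to([*B,.118],o,v=.03,max_force=7); s=st('to plug',h)
if not h:
    h=env.line_to([*B,.098],o,v=.015,max_force=17); s=st('plug',h)
    if not h:
        h=env.line_to([*B,.088],o,v=.006,max_force=10); s=st('home',h)
```

```text
to plug False [0.6188 0.1382 0.1181] [ 1.6  1.3 -1.8] 0.2042 30.2
plug False [0.6192 0.1383 0.0989] [-0.3  0.4  8. ] 0.2106 31.7
home True [0.6193 0.1383 0.0943] [-1.  -0.   6.2] 0.2074 32.7
```

Run:
```python
from h import *
o=down(YAW); B=[.6187,.1382]
h=env.line_to([*B,.088],o,v=.005,max_force=15); s=telemetry.state(); print(h,s['ee_pos'],s['force'],s['opening'])
claw.set_gripper(1.0); env.line_to([*B,.20],o,v=.1); env.move_ptp(loc(-.08,0,.24),o); env.hold(.3)
im,st=look('w5.png',dict(rod=.02,stop_bar=.06,blue_lug=.068,white_lug=.076,green_lug=.084)); print(st['clock'],st['force'])
sc=get_image('scene')
a=cv2.resize(im['img'][200:380,230:410],(400,400),interpolation=cv2.INTER_CUBIC)
b=cv2.resize(sc['img'][200:300,340:440],(400,400),interpolation=cv2.INTER_CUBIC)
save(np.hstack([a,b]),'w5c.png')
```

```text
True [0.61935735 0.13832652 0.09430529] [-1.31488216  0.04377442  6.41752507] 0.2090291874817521
rod 0.56 [323.  311.8] [0.6566 0.142  0.02  ]
stop_bar 0.63 [323.3 334.3] [0.6606 0.143  0.06  ]
blue_lug 0.66 [292.3 196.7] [0.5233 0.0949 0.068 ]
blue_lug 0.36 [497.5 249. ] [0.5423 0.2957 0.068 ]
white_lug 0.76 [324.7 200.9] [0.5211 0.1228 0.076 ]
green_lug 0.9 [359.4 200.2] [0.5144 0.1506 0.084 ]
35.85 [-0.16876961  0.08643501  0.35284116]
```

View pics/w5c.png

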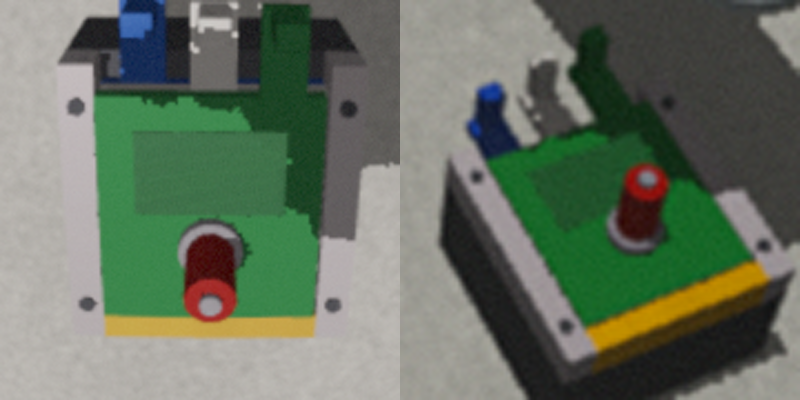

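The rod stands upright with its collar flat on the green plate. The plates touch the yellow bar with no gap. A second press of 15 N moved it no further. The gripper is clear, so I'm handing in.

```bash
python3 -c "
from h import *
env.hand_in(); print(telemetry.state()['clock'])"
```

```text
the job is handed in; nothing more can be done
the job is handed in; nothing more can be done
```

The clamp is closed and the job is handed in at about 36 s on the robot's clock. No verdict was reported.

- **Plates:** I pushed blue, green and white against the stop bar one at a time, stopping at a 10 N change in force. All three stopped at the same position within 0.4 mm, and the view into the hole showed their walls lined up.
- **Rod:** I took the rod from the stand after checking its collar width, knob width and height against the given size. It went through the plates and pushed the plug down with about 8–10 N. It stopped with the gripper at a height of 94.3 mm, where I had predicted it would be home.
- **Last checks:** A second press, allowed up to a 15 N change, moved the rod no further. After letting go, the last pictures show the rod upright, the collar on the green plate and no gap at the stop bar.
- **Not clean:**
  - The network's estimate of the rod's position in the last wrist picture was about 37 mm off the bore. I discounted it because it disagrees with the picture and with where the arm pressed.
  - The free-standing look-alike rod was already lying on the bench by 3.4 s. The arm had not been near it.
  - I did not measure the bystanders again at the end.

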